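Reset the mist controller and shut its hood

TASK

Take the reset pin out of its wooden stand and use its tip to push the recessed button in the mist controller's metal bezel all the way in for a moment, then put the pin back in its stand, upright and resting on its flange. Then lift the knee of the hood's folding stay past centre to unlock it, and lower the hood fully shut without slamming it. Leave the other things on the bench where they are.

Things in the scene. Friction and masses are not known exactly. Their poses are not given: they have to be found in the camera images.
- case: Grey plastic controller case, 260 (its x) by 200 (its y) by 80 mm high, fixed; origin at the centre of its underside, z up. Walls 5 mm. Inside, a flat deck 40 mm above the bench carries a display, a low knob (8 mm high) and, towards its -x end, a 34 mm square aluminium bezel with one round hole. The hood is hinged along the top of its +y wall and stands open there.
- well_mouth (a point): Mouth of the button well: a vertical hole, 12 mm wide, through the bezel, 44 mm above the bench, 4 mm above the deck, at (-60, -30) mm in the case's x, y. The button's face (10 mm wide) lies somewhere between 10 and 20 mm below the mouth; how deep differs from unit to unit and has to be felt.
- reset_button (a joint): Travel of the button in m: 0 out, 0.006 fully in. It starts to give at 3 N and takes 7 N to push fully in, then stops solid; it springs back out when let go.
- stylus: Reset pin, about 60 g, 130 mm long, standing upright in its stand, tip down. Origin at the centre of the tip's end, z along the pin to the handle. Steel tip 6 mm thick and 50 mm long, then a round flange 32 mm across (z 50 to 56 mm), then a round black handle 18 mm thick (z 56 to 130 mm).
- stylus_tip (a point): Centre of the lower end of the pin's tip.
- stylus_grip (a point): Point on the pin's axis in the handle, 100 mm above the tip end, a good place to grasp.
- stand_mouth (a point): Centre of the hole's mouth on top of the wooden stand, a fixed block 70 by 70 by 60 mm high; hole 14 mm wide, 60 mm deep. The pin hangs here with its flange's underside on the block's top, so its tip end is 50 mm below this point.
- hood_hinge (a point): Middle of the hood's hinge line, 80 mm above the bench and 100 mm to the case's +y of its centre; the hinge line runs along the case's x.
- hood (a joint): Angle of the hood in rad about the hinge: 0 standing open as at the start (93 degrees from shut), 1.62 shut on the case's rim; it grows as the hood swings over to the case's -y. The hinge is stiff (0.5 N m of friction): the hood stays where it is left and has to be pushed right down. While the stay is locked the hood cannot be pushed down.
- hood_back (a point): Point on the outer face of the hood's big panel, at the middle of its length, 160 mm from the hinge line; push here. The hood is a grey shell, 260 by 200 mm, 68 mm deep, walls 4 mm, 0.4 kg. Open, its outer face looks to the case's +y and lies 68 mm beyond the hinge; shut, that face is the top, 148 mm above the bench.
- knee_knob (a point): Middle of the round steel knob at the stay's knee: 14 mm thick, 36 mm long, lying along the case's x, at about (86, 21, 78) mm in the case's frame when locked, with the deck 38 mm below and open air above. Pinch it and lift, upwards and about half as much to the case's -y: past centre after 11 mm; after 35 to 40 mm the hood has come in by about 0.12 rad and can be pushed down.
- knee (a joint): Fold of the knee in rad: 0 locked below centre (against its stop), 0.23 links in line, larger when folded upwards (unlocked); about 1.7 when the hood is shut.
- punnet_a: Green punnet of mushrooms, 150 by 110 by 55 mm, bystander; origin under its centre.
- punnet_b: Another green punnet of mushrooms, 150 by 110 by 55 mm, bystander; origin under its centre.
- sprayer: White bottle, 68 mm wide, 170 mm high, bystander; origin under its centre.
- tape: Brown roll of tape lying flat, 100 mm across, 24 mm high, bystander; origin under its centre.
- driver: Screwdriver lying on the bench, bystander; origin under its middle.
- mug: White mug, 80 mm wide, 90 mm high, bystander; origin under its centre.
- mushroom: Single mushroom, 56 mm wide and high, bystander; origin under its centre.
- stay_foot (a point): Lower pivot of the hood's folding stay, on the case at (110, -70, 45) mm in its frame. The stay is two steel links, 97 mm each, in an upright plane at the case's +x end, from here to the knee and on to the hood, 50 mm from the hinge line. Locked, the knee hangs 11 mm below the straight line between the end pivots; unlocked, it folds upwards into the hood.
There are look-alikes about, which are no part of the job. What is shaped like the stylus but blue, red or white is not meant.

How it is judged:
By the outcome, as a careful person would: the job done as asked, in the order asked, and still so for the second after the job is handed in, with the robot touching nothing.
It also fails if it takes over 72 s, if anything falls off the work surface, if the arm or the gripper's body presses on something with over 40 N, if the wrist force passes 120 N, or if a joint passes its speed limit or range.

ROBOT

A 6-joint arm with a two-finger parallel gripper is mounted at the origin on the work surface. World frame = base frame: x ahead of the robot, y to its left, z up, the work surface at z = 0. Lengths are in m, angles in rad, forces in N, time in s.
With the tool pointing down it reaches from about 0.275 to 0.75 m from the base axis. Payload 10.2 kg.
Tool frame: the origin (TCP) lies on the centre line of the jaws, within the pads' length; the fingertips stand 11 mm ahead of it and the grasp point (between the pads) lies 8 mm behind it; z points along the fingers, y is the line along which they close (so a half turn about z gives the same grasp; the last joint's range is limited). The gripper opens to 85 mm and grips with 20 to 120 N. Pads are 22 mm wide; open, the fingers measure 114 mm over their backs; the gripper's body (76 mm by 85 mm) begins 54 mm behind the grasp point. The pads swing forward as they close: fully open they stand 13 mm farther back than shut.
Start: joints at [0.897, 0.313, 1.498, -0, 1.331, -0.223], TCP at [0.229, 0.473, 0.242] pointing down, gripper open.
Joint ranges: [-2.94, 2.94], [-0.97, 2.17], [0.19, 2.56], [-1.23, 4.37], [0.02, 3.11], [-2.88, 2.88]. Speed limits (rad/s): [2.39, 2.39, 3.01, 3.14, 3.14, 3.14].

INTERFACE

Orientations are given as a unit quaternion [x, y, z, w].
In Python, from bench import manip gives the robot as it stands.
- The arm moves only by the tool carry_out, never from a script. Its argument "increments" is a list of rows, each an object with "rot": the turn, a rotation vector about the tool's x, y, z in rad, a list of three; "delta_pos": the shift along the tool's x, y, z in cm, a list of three; "hand": the finger opening in cm, from 0 to 8.54. In form: [{"rot": [ax, ay, az], "delta_pos": [dx, dy, dz], "hand": hand}, ...]. A call has 1 to 10 rows; each row shifts and turns the commanded pose from where the row before left it, along the tool's axes as they then stand; what a row does not reach is not made up. A row lasts 1/10 s, in which the tool goes at most 50 mm and 8.59 degrees, less where a joint would pass 70% of its speed; a pose out of reach is approached as far as the arm can. A call is refused whole if a number of a shift passes 5 or a number of a turn 0.15, either way. A call with a gripper value outside its range is refused whole. The fingers move at their own pace and stop on an object; the grip force is fixed at half the most. Time passes only in rows, so rows that do not move let the fingers close. It gives the time, the measured TCP pose, the force, the opening and the grip force at its end, in the units of the state.
- manip.observe(): the state, without advancing time (a new reading comes with each control period).
- manip.grab_frame(name): name is "side" or "top"; returns a dict with "image" (420x560x3 uint8, red, green, blue), "fx", "fy", "cx", "cy" (pixels), "k1" (the pictures are not rectified: a ray, as slopes to the right and down, at radius r is drawn at 1 + k1 r^2 times it, then the intrinsics apply), "position" and "attitude" of the camera in the world. Camera axes: x right, y up, looking along -z (the intrinsics and any distortion apply to the point x, -y, -z); pixel columns grow to the right and rows downward; lengths in m; the calibration is good to about 2 mm. A picture is of the moment at which its call begins. There is no depth.
- manip.job_done(): hands the job in; it is judged then, once.
The state is a dict: "t": time; "joint_positions": joint angles; "dq": joint speeds; "effort": joint torques, N m; "position": TCP position; "tool_rot": TCP orientation; "wrist_force": force on the tool from outside, world axes, zero at the start; "moment": the same for the moment, N m; "finger_gap": finger opening in m; "finger_force": force on a finger pad.
Only numpy, scipy, OpenCV 4.12 (cv2) and the standard library are available. Lean on these libraries where they do the work, as an engineer would, in place of code of your own. Each camera call takes 0.05 s, during which the arm holds its last target. There are 200 camera calls.

## Working session

There is one attempt and no reset: what is moved stays moved. The work goes in short steps, Python scripts to look and compute and a tool call to move; the robot and the scene stay as the last step left them, time stands still between calls to the robot, and variables do not carry over. Pictures are saved under pics/ and viewed, at most 10 in all, crops included, and the job is handed in when it is done.

Besides the shell and the picture viewer there is one more tool, called in YAML: its name, and indented under it one key for each argument. carry_out: Moves the arm, as the interface text tells. Its arguments: {"type":"object","properties":{"increments":{"type":"array","items":{"type":"object","properties":{"rot":{"type":"array","items":{"type":"number"}},"delta_pos":{"type":"array","items":{"type":"number"}},"hand":{"type":"number"}}}}},"required":["increments"]}

```bash
mkdir -p pics
cat > h.py <<'E'
import numpy as np, cv2, pickle
from scipy.spatial.transform import Rotation as R
def snap(m,n,f):
    d=m.grab_frame(n); cv2.imwrite(f'pics/{f}.png',d['image'][:,:,::-1]); pickle.dump(d,open(f'pics/{f}.pkl','wb')); return d
def load(f): return pickle.load(open(f'pics/{f}.pkl','rb'))
def K(d): return np.array([[d['fx'],0,d['cx']],[0,d['fy'],d['cy']],[0,0,1.]])
def ray(d,u,v):
    p=cv2.undistortPoints(np.array([[[u,v]]],float),K(d),np.array([d['k1'],0,0,0,0.]))[0,0]
    # note: model is forward distort
    a=np.array(d['attitude']); r=R.from_quat(a) if a.size==4 else R.from_matrix(a.reshape(3,3))
    return np.array(d['position']),r.apply([p[0],-p[1],-1])
def onz(d,u,v,z):
    o,w=ray(d,u,v); return o+w*(z-o[2])/w[2]
def proj(d,P):
    a=np.array(d['attitude']); r=R.from_quat(a) if a.size==4 else R.from_matrix(a.reshape(3,3))
    c=r.inv().apply(np.atleast_2d(P)-np.array(d['position'])); x=c[:,0]/-c[:,2]; y=-c[:,1]/-c[:,2]
    s=1+d['k1']*(x*x+y*y); return np.c_[d['fx']*x*s+d['cx'],d['fy']*y*s+d['cy']]
def tri(*obs):
    A=np.zeros((3,3));b=np.zeros(3)
    for d,u,v in obs:
        o,w=ray(d,u,v); w=w/np.linalg.norm(w); M=np.eye(3)-np.outer(w,w); A+=M;b+=M@o
    return np.linalg.solve(A,b)
E
python3 - <<'E'
from bench import manip as m
from h import *
o=m.observe(); print(o)
for n in('top','side'):
    d=snap(m,n,n+'0'); print({k:d[k] for k in d if k!='image'})
import cv2
for n in('top','side'):
    i=cv2.imread(f'pics/{n}0.png'); cv2.imwrite(f'pics/{n}0b.png',cv2.resize(i,(800,600),interpolation=cv2.INTER_CUBIC))
E
```

```text
{'t': 0.0, 'joint_positions': array([ 8.96590353e-01,  3.13474404e-01,  1.49847172e+00,  5.49191517e-06,
        1.33102441e+00, -2.23378908e-01]), 'dq': array([ 0.00152432, -0.00036654,  0.00152761, -0.00067919,  0.0007142 ,
       -0.00186443]), 'effort': array([ 6.50202346e-04, -4.12268043e+01, -2.59746981e+01, -7.67339839e-05,
        4.12889887e-03, -8.90307007e-06]), 'position': array([0.22858089, 0.4723372 , 0.24170955]), 'tool_rot': array([ 2.23510037e-01,  9.74701384e-01, -6.19559560e-04, -3.01319274e-04]), 'wrist_force': array([-0.13402309, -0.53243462, -0.79852441]), 'moment': array([ 0.0241893 , -0.00154779, -0.01257799]), 'finger_force': 0.0, 'finger_gap': 0.08530645764798712}
{'fx': 439.20023153103773, 'fy': 439.20023153103773, 'cx': 286.74717894825534, 'cy': 202.01084185204144, 'k1': -0.012019290885609091, 'position': array([ 0.28866289, -0.09053961,  1.28820788]), 'attitude': array([ 0.07497693, -0.06949187, -0.68795274,  0.71851956])}
{'fx': 494.9640202763204, 'fy': 494.9640202763204, 'cx': 276.28154912326943, 'cy': 206.3670854653987, 'k1': -0.1261849454124631, 'position': array([ 0.16572437, -0.9660244 ,  0.83617821]), 'attitude': array([ 0.44917732, -0.0856296 , -0.16518673,  0.87385391])}
```

View pics/top0b.png

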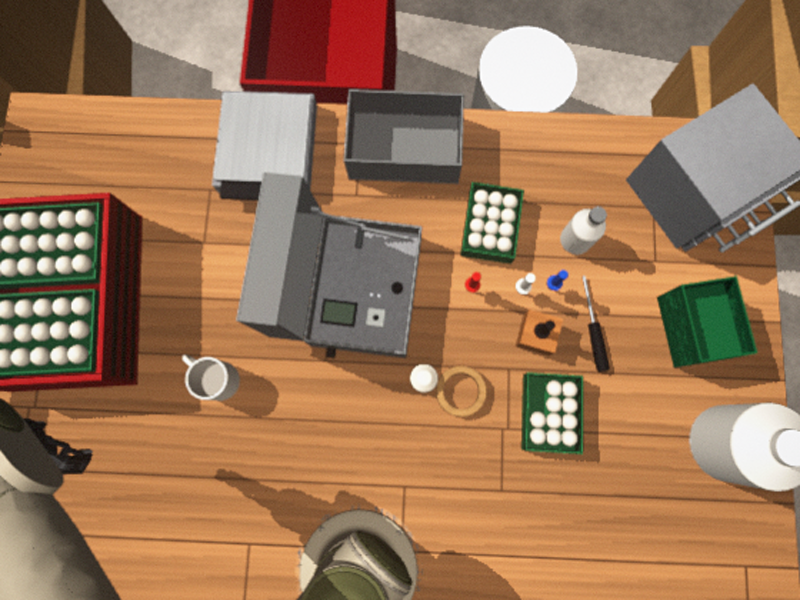

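View pics/side0b.png

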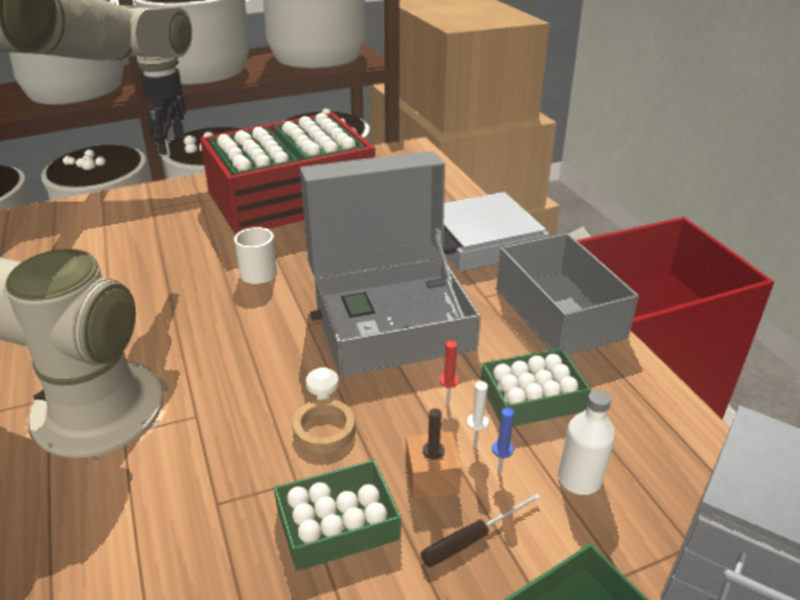

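The black-handled pin in the wooden stand (top 544,330; side 434,430) is the one meant. The red (473,283), white (525,284) and blue (558,280) pins are look-alikes and stand outside the block. I'll enlarge the top and side views to confirm this and measure.

Run:
```python
from h import *
t=load('top0')['image'][:,:,::-1]; s=load('side0')['image'][:,:,::-1]
# top crop x165..305 y115..255 ; x4 ; plus stand
a=cv2.resize(t[145:255,200:305],None,fx=5,fy=5,interpolation=cv2.INTER_CUBIC)
b=cv2.resize(t[185:260,350:400],None,fx=5,fy=5,interpolation=cv2.INTER_CUBIC)
c=np.zeros((550,800,3),np.uint8); c[:550,:525]=a; c[:375,530:780]=b; cv2.imwrite('pics/c1.png',c)
a=cv2.resize(s[170:265,215:340],None,fx=4,fy=4,interpolation=cv2.INTER_CUBIC)
b=cv2.resize(s[270:370,275:335],None,fx=4.8,fy=4.8,interpolation=cv2.INTER_CUBIC)
c=np.zeros((500,800,3),np.uint8); c[:380,:500]=a; c[:480,505:505+288]=b; cv2.imwrite('pics/c2.png',c)
```

```text
(no output)
```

View pics/c1.png

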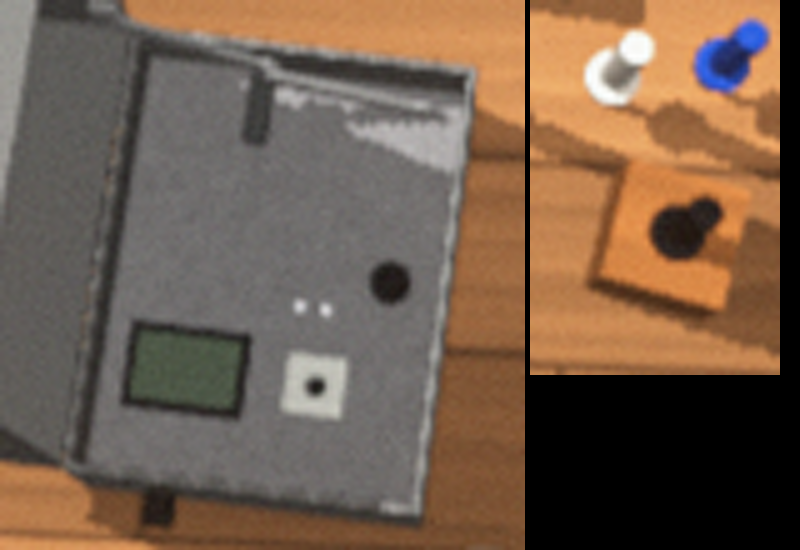

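View pics/c2.png

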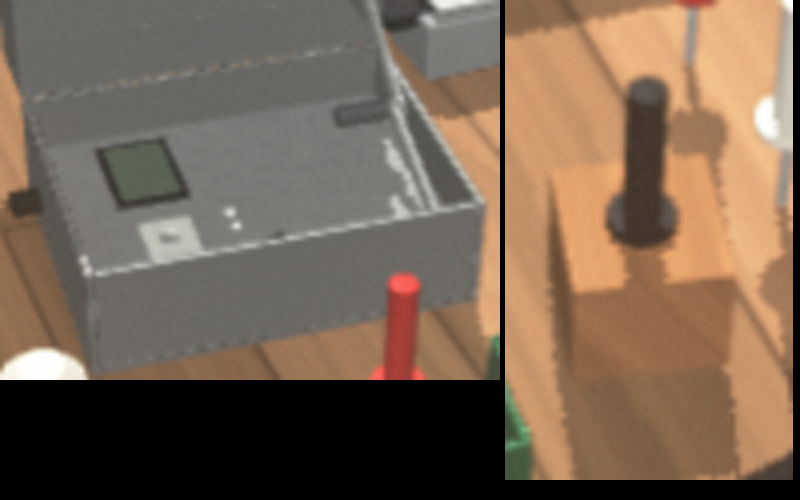

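The crops confirm it: a black pin on a wooden block, flange at crop px (679,231), handle top (706,212). The well is at (316,386) in the top crop and (170,239) in the side crop, and the knee knob at (257,105) and (363,112).

Run:
```python
from h import *
from scipy.optimize import least_squares
t=load('top0');s=load('side0')
T=lambda x,y:(t,200+(x+.5)/5-.5,145+(y+.5)/5-.5)
B=lambda x,y:(t,350+(x-530+.5)/5-.5,185+(y+.5)/5-.5)
S=lambda x,y:(s,215+(x+.5)/4-.5,170+(y+.5)/4-.5)
Q=lambda x,y:(s,275+(x-505+.5)/4.8-.5,270+(y+.5)/4.8-.5)
pairs={'htop':(B(706,212),Q(648,92)),'flange':(B(679,231),Q(641,217)),'well':(T(316,386),S(170,239)),
'knee':(T(257,105),S(363,112)),'c+-':(T(472,70),S(482,205)),'c--':(T(420,518),S(90,272))}
for k,p in pairs.items(): print(k,tri(*p).round(4))
print('htop@.14',onz(*B(706,212),.14),onz(*Q(648,92),.14)); print('fl@.066',onz(*B(679,231),.066),onz(*Q(641,217),.066))
# case fit
loc={'well':(-60,-30,44),'knee':(86,21,78),'c+-':(130,-100,80),'c--':(-130,-100,80)}
def W(p,L): c,q=np.cos(p[2]),np.sin(p[2]); L=np.array(L)/1e3; return np.array([p[0]+c*L[0]-q*L[1],p[1]+q*L[0]+c*L[1],L[2]])
def f(p): 
    r=[]
    for k,L in loc.items():
        for o in pairs[k]: r+=list(proj(o[0],W(p,L))[0]-o[1:])
    return r
r=least_squares(f,[.45,0,0],x_scale=[.1,.1,.1]); print(r.x,np.round(r.fun,1))
for k,L in loc.items(): print(k,W(r.x,L).round(4))
print('stand corners',[onz(*B(*c),.06).round(4) for c in((628,160),(748,190),(727,312))])
# ground positions rough
f8=lambda u,v:(u*.7,v*.7)
for n,u,v,z in(('red',473,278,.1),('white',530,278,.12),('blue',562,274,.12),('mushroom',424,378,.05),('tape',462,392,.02),('spray',597,214,.17),('punB corner',525,375,.055),('driver',603,370,.03)): print(n,onz(t,*f8(u,v),z).round(3))
```

```text
htop [ 0.4718 -0.3384  0.1382]
flange [ 0.4717 -0.3392  0.0635]
well [ 0.4877 -0.0092  0.0411]
knee [0.6427 0.0315 0.0763]
c+- [ 0.6696 -0.0911  0.0763]
c-- [ 0.4125 -0.0734  0.0841]
htop@.14 [ 0.47062364 -0.33774999  0.14      ] [ 0.47199623 -0.34004479  0.14      ]
fl@.066 [ 0.47093371 -0.33853665  0.066     ] [ 0.47112306 -0.34125487  0.066     ]
[ 0.55090304  0.01662825 -0.08736239] [-0.3 -0.9 -0.5 -1.1  0.4  1.1 -1.4  0.1  1.3 -1.5  0.9 -0.5 -0.3 -1.3
 -1.6  1.2]
well [ 0.4885 -0.008   0.044 ]
knee [0.6384 0.03   0.078 ]
c+- [ 0.6717 -0.0943  0.08  ]
c-- [ 0.4127 -0.0716  0.08  ]
stand corners [array([ 0.5112, -0.3108,  0.06  ]), array([ 0.4969, -0.3787,  0.06  ]), array([ 0.4273, -0.3667,  0.06  ])]
red [ 0.561 -0.198  0.1  ]
white [ 0.561 -0.305  0.12 ]
blue [ 0.572 -0.366  0.12 ]
mushroom [ 0.368 -0.111  0.05 ]
tape [ 0.345 -0.188  0.02 ]
spray [ 0.678 -0.42   0.17 ]
punB corner [ 0.382 -0.308  0.055]
driver [ 0.4   -0.468  0.03 ]
```

carry_out:
  increments:
    - {"rot": [0,0,-0.145],"delta_pos": [0,0,0],"hand": 8.5}
    - {"rot": [0,0,-0.145],"delta_pos": [0,0,0],"hand": 8.5}
    - {"rot": [0,0,-0.073],"delta_pos": [0,0,0],"hand": 8.5}
    - {"rot": [0,0,0],"delta_pos": [-1.8,-4.6,0],"hand": 8.5}
    - {"rot": [0,0,0],"delta_pos": [-1.8,-4.6,0],"hand": 8.5}
    - {"rot": [0,0,0],"delta_pos": [-1.8,-4.6,0],"hand": 8.5}
    - {"rot": [0,0,0],"delta_pos": [-1.8,-4.6,0],"hand": 8.5}
    - {"rot": [0,0,0],"delta_pos": [-1.8,-4.6,0],"hand": 8.5}
    - {"rot": [0,0,0],"delta_pos": [-1.8,-4.6,0],"hand": 8.5}
    - {"rot": [0,0,0],"delta_pos": [-1.8,-4.6,0],"hand": 8.5}

```text
t: 1.1
position: [0.3259, 0.1389, 0.2423]
tool_rot: [0.044, 0.999, 0.0, 0.0]
wrist_force: [2.0, -0.1, -0.2]
finger_gap: 0.0851
finger_force: 0.0
```

carry_out:
  increments:
    - {"rot": [0,0,0],"delta_pos": [-1.8,-4.6,0],"hand": 8.5}
    - {"rot": [0,0,0],"delta_pos": [-1.8,-4.6,0],"hand": 8.5}
    - {"rot": [0,0,0],"delta_pos": [-1.8,-4.6,0],"hand": 8.5}
    - {"rot": [0,0,0],"delta_pos": [-1.8,-4.6,0],"hand": 8.5}
    - {"rot": [0,0,0],"delta_pos": [-1.8,-4.6,0],"hand": 8.5}
    - {"rot": [0,0,0],"delta_pos": [-1.8,-4.6,0],"hand": 6}
    - {"rot": [0,0,0],"delta_pos": [-1.8,-4.6,0],"hand": 6}
    - {"rot": [0,0,0],"delta_pos": [-1.8,-4.6,0],"hand": 6}
    - {"rot": [0,0,0],"delta_pos": [0,0,0],"hand": 6}
    - {"rot": [0,0,0],"delta_pos": [0,0,0],"hand": 6}

```text
t: 2.1
position: [0.4369, -0.2387, 0.2415]
tool_rot: [0.045, 0.999, 0.001, -0.001]
wrist_force: [-0.1, 0.4, -0.4]
finger_gap: 0.0599
finger_force: 0.0
```

```bash
cat >> h.py <<'E'
def goto(m,P,yaw=1.4834):
    "delta to world P along the tool axes in cm and the remaining turn (tool axes) to tool pointing down, y at yaw"
    o=m.observe(); r=R.from_quat(o['tool_rot'])
    y=np.array([np.cos(yaw),np.sin(yaw),0]); z=np.array([0,0,-1.]); x=np.cross(y,z)
    g=R.from_matrix(np.c_[x,y,z])
    print('t',round(o['t'],2),'pos',o['position'].round(4),'gap',round(o['finger_gap'],4),'F',o['wrist_force'].round(1),'ff',round(o['finger_force'],1))
    print('d_tool cm',(r.inv().apply(np.array(P)-o['position'])*100).round(2),'rotvec',(r.inv()*g).as_rotvec().round(4))
E
python3 - <<'E'
from bench import manip as m
from h import *
goto(m,(.4715,-.339,.102)); print(m.observe()['joint_positions'].round(3))
E
```

```text
t 2.1 pos [ 0.4369 -0.2387  0.2415] gap 0.0599 F [-0.1  0.4 -0.4] ff 0.0
d_tool cm [-4.36 -9.7  13.93] rotvec [ 0.0012 -0.0014 -0.0017]
[-0.736  0.255  1.577  0.     1.312 -2.218]
```

carry_out:
  increments:
    - {"rot": [0,0,0],"delta_pos": [-2.2,-4.4,0],"hand": 6}
    - {"rot": [0,0,0],"delta_pos": [-2.16,-4.4,0],"hand": 6}
    - {"rot": [0,0,0],"delta_pos": [0,-0.9,3],"hand": 6}
    - {"rot": [0,0,0],"delta_pos": [0,0,3.5],"hand": 6}
    - {"rot": [0,0,0],"delta_pos": [0,0,3],"hand": 6}
    - {"rot": [0,0,0],"delta_pos": [0,0,2.4],"hand": 6}
    - {"rot": [0,0,0],"delta_pos": [0,0,1],"hand": 6}
    - {"rot": [0,0,0],"delta_pos": [0,0,1],"hand": 6}
    - {"rot": [0,0,0],"delta_pos": [0,0,0],"hand": 6}
    - {"rot": [0,0,0],"delta_pos": [0,0,0],"hand": 6}

```text
t: 3.1
position: [0.4725, -0.339, 0.1043]
tool_rot: [0.044, 0.999, -0.001, 0.001]
wrist_force: [0.6, 0.7, -0.6]
finger_gap: 0.0599
finger_force: 0.0
```

Run:
```python
from bench import manip as m
from h import *
goto(m,(.4715,-.339,.102))
t=snap(m,'top','t1')['image'];s=snap(m,'side','s1')['image']
a=cv2.resize(t[170:270,320:420],None,fx=4,fy=4,interpolation=3)
b=cv2.resize(s[230:350,255:355],None,fx=4,fy=4,interpolation=3)
c=np.zeros((480,800,3),np.uint8);c[:400,:400]=a;c[:,400:]=b;cv2.imwrite('pics/c3.png',c[:,:,::-1])
```

```text
t 3.1 pos [ 0.4725 -0.339   0.1043] gap 0.0599 F [ 0.6  0.7 -0.6] ff 0.0
d_tool cm [ 0.1  -0.01  0.23] rotvec [-0.001   0.0011 -0.0001]
```

View pics/c3.png

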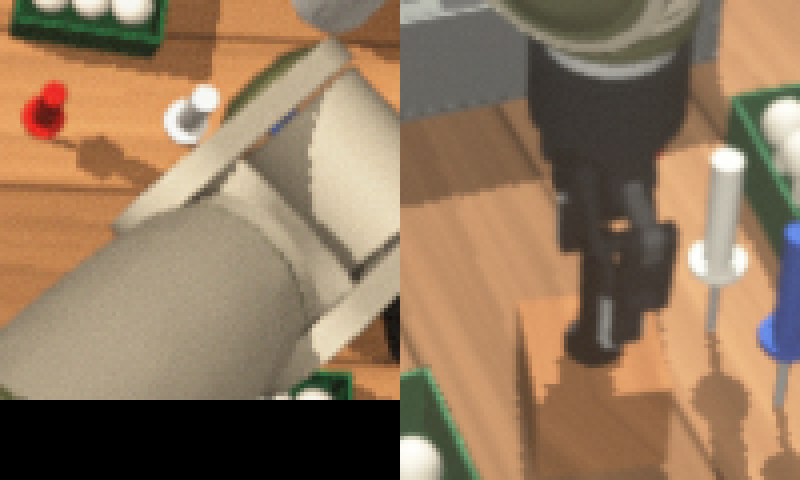

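The open jaws stand around the black handle above the flange (side crop ~600,330), well clear of the white pin (725,150). Closing now.

carry_out:
  increments:
    - {"rot": [0,0,0],"delta_pos": [0.1,0,0.2],"hand": 4}
    - {"rot": [0,0,0],"delta_pos": [0,0,0],"hand": 2.8}
    - {"rot": [0,0,0],"delta_pos": [0,0,0],"hand": 2.2}
    - {"rot": [0,0,0],"delta_pos": [0,0,0],"hand": 1.5}
    - {"rot": [0,0,0],"delta_pos": [0,0,0],"hand": 1}
    - {"rot": [0,0,0],"delta_pos": [0,0,0],"hand": 1}
    - {"rot": [0,0,0],"delta_pos": [0,0,0],"hand": 1}
    - {"rot": [0,0,0],"delta_pos": [0,0,0],"hand": 1}

```text
t: 4.0
position: [0.4712, -0.339, 0.1016]
tool_rot: [0.044, 0.999, -0.0, 0.0]
wrist_force: [-0.6, 0.4, 3.9]
finger_gap: 0.0168
finger_force: 58.4
```

carry_out:
  increments:
    - {"rot": [0,0,0],"delta_pos": [0,0,-0.5],"hand": 1}
    - {"rot": [0,0,0],"delta_pos": [0,0,-1],"hand": 1}
    - {"rot": [0,0,0],"delta_pos": [0,0,-1.5],"hand": 1}
    - {"rot": [0,0,0],"delta_pos": [0,0,-2],"hand": 1}
    - {"rot": [0,0,0],"delta_pos": [0,0,-2],"hand": 1}
    - {"rot": [0,0,0],"delta_pos": [0,0,-2],"hand": 1}
    - {"rot": [0,0,0],"delta_pos": [0,0,-1.5],"hand": 1}
    - {"rot": [0,0,0],"delta_pos": [0,0,-1],"hand": 1}
    - {"rot": [0,0,0],"delta_pos": [0,0,-0.5],"hand": 1}
    - {"rot": [0,0,0],"delta_pos": [0,0,0],"hand": 1}

```text
t: 5.0
position: [0.4712, -0.3389, 0.2216]
tool_rot: [0.044, 0.999, -0.0, 0.0]
wrist_force: [0.5, -0.0, -0.5]
finger_gap: 0.0165
finger_force: 58.5
```

Run:
```python
from bench import manip as m
from h import *
goto(m,(.4885,-.008,.222))
s=snap(m,'side','s2')['image']
b=cv2.resize(s[200:340,240:360],None,fx=4.2,fy=4.2,interpolation=3)
cv2.imwrite('pics/c4.png',b[:,:,::-1])
```

```text
t 5.0 pos [ 0.4712 -0.3389  0.2216] gap 0.0165 F [ 0.5 -0.  -0.5] ff 58.5
d_tool cm [ 1.17 33.11 -0.05] rotvec [-0.0003  0.0003 -0.0004]
```

View pics/c4.png

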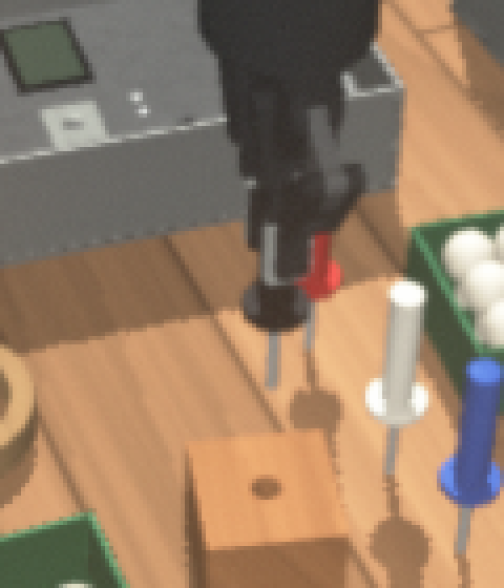

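Run:
```python
from bench import manip as m
from h import *
d=load('s2'); P=lambda x,y:(240+(x+.5)/4.2-.5,200+(y+.5)/4.2-.5)
for n,(x,y),z in(('tip',(273,388),.13),('flange',(277,307),.183),('stand',(267,488),.06),('well',(76,124),.044)): print(n,onz(d,*P(x,y),z).round(4))
```

```text
tip [ 0.4732 -0.3394  0.13  ]
flange [ 0.4727 -0.3401  0.183 ]
stand [ 0.4729 -0.3391  0.06  ]
well [ 0.4898 -0.0124  0.044 ]
```

carry_out:
  increments:
    - {"rot": [0,0,0],"delta_pos": [0.1,3,0],"hand": 1}
    - {"rot": [0,0,0],"delta_pos": [0.1,4,0],"hand": 1}
    - {"rot": [0,0,0],"delta_pos": [0.2,4,0],"hand": 1}
    - {"rot": [0,0,0],"delta_pos": [0.2,4,0],"hand": 1}
    - {"rot": [0,0,0],"delta_pos": [0.2,4,0],"hand": 1}
    - {"rot": [0,0,0],"delta_pos": [0.1,4,0],"hand": 1}
    - {"rot": [0,0,0],"delta_pos": [0.1,4,0],"hand": 1}
    - {"rot": [0,0,0],"delta_pos": [0.1,4,0],"hand": 1}
    - {"rot": [0,0,0],"delta_pos": [0.1,2.1,3],"hand": 1}
    - {"rot": [0,0,0],"delta_pos": [0,0,2.5],"hand": 1}

```text
t: 6.05
position: [0.4877, -0.0055, 0.1649]
tool_rot: [0.042, 0.999, 0.0, -0.0]
wrist_force: [0.9, 0.1, -0.5]
finger_gap: 0.0166
finger_force: 58.6
```

carry_out:
  increments:
    - {"rot": [0,0,0],"delta_pos": [0,0,1],"hand": 1}
    - {"rot": [0,0,0],"delta_pos": [0,0,0.5],"hand": 1}
    - {"rot": [0,0,0],"delta_pos": [0,0,0],"hand": 1}
    - {"rot": [0,0,0],"delta_pos": [0,0,0],"hand": 1}

```text
t: 6.45
position: [0.4887, -0.0086, 0.1521]
tool_rot: [0.044, 0.999, -0.0, 0.001]
wrist_force: [0.4, 0.4, -0.9]
finger_gap: 0.0167
finger_force: 58.6
```

Run:
```python
from bench import manip as m
from h import *
goto(m,(.4885,-.008,.152))
t=snap(m,'top','t3')['image'];s=snap(m,'side','s3')['image']
a=cv2.resize(t[170:250,220:290],None,fx=5,fy=5,interpolation=3)
b=cv2.resize(s[180:260,220:300],None,fx=5,fy=5,interpolation=3)
c=np.zeros((400,800,3),np.uint8);c[:,:350]=a;c[:,400:]=b;cv2.imwrite('pics/c5.png',c[:,:,::-1])
```

```text
t 6.45 pos [ 0.4887 -0.0086  0.1521] gap 0.0167 F [ 0.4  0.4 -0.9] ff 58.6
d_tool cm [0.02 0.06 0.01] rotvec [-0.0003  0.0015 -0.0012]
```

View pics/c5.png

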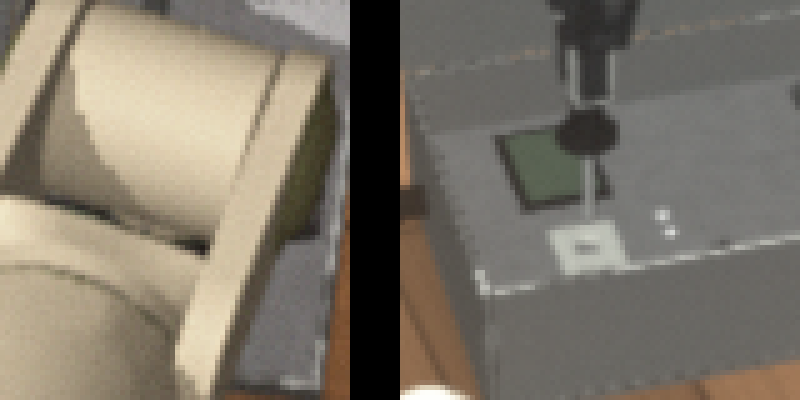

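Run:
```python
from h import *
d=load('s3'); P=lambda x,y:(220+(x-400+.5)/5-.5,180+(y+.5)/5-.5)
for n,(x,y),z in(('tip',(589,218),.0605),('well',(588,248),.044),('bezel c',(587,247),.044)): print(n,onz(d,*P(x,y),z).round(4))
for c in((549,229),(617,221),(630,264),(563,273)): print(onz(d,*P(*c),.044).round(4))
t=load('top0')
T=lambda x,y:(t,200+(x+.5)/5-.5,145+(y+.5)/5-.5)
print('top',[onz(*T(*c),.044).round(4) for c in((316,386),(289,349),(347,354),(343,418),(282,412))])
```

```text
tip [ 0.4907 -0.0087  0.0605]
well [ 0.4885 -0.0121  0.044 ]
bezel c [ 0.4883 -0.0112  0.044 ]
[0.4749 0.0104 0.044 ]
[0.5104 0.0039 0.044 ]
[ 0.5041 -0.0325  0.044 ]
[ 0.4697 -0.0269  0.044 ]
top [array([ 0.4858, -0.0091,  0.044 ]), array([0.5066, 0.0076, 0.044 ]), array([ 0.5052, -0.0259,  0.044 ]), array([ 0.468 , -0.0255,  0.044 ]), array([0.4699, 0.0096, 0.044 ])]
```

Relative to the tip, the well lies about 1.5 mm to -x and 1.7 mm to -y. I'll correct that, then enter slowly and watch the force.

carry_out:
  increments:
    - {"rot": [0,0,0],"delta_pos": [0.13,-0.18,0],"hand": 1}
    - {"rot": [0,0,0],"delta_pos": [0,0,0.5],"hand": 1}
    - {"rot": [0,0,0],"delta_pos": [0,0,0.5],"hand": 1}
    - {"rot": [0,0,0],"delta_pos": [0,0,0.3],"hand": 1}
    - {"rot": [0,0,0],"delta_pos": [0,0,0.3],"hand": 1}
    - {"rot": [0,0,0],"delta_pos": [0,0,0.2],"hand": 1}
    - {"rot": [0,0,0],"delta_pos": [0,0,0.2],"hand": 1}
    - {"rot": [0,0,0],"delta_pos": [0,0,0],"hand": 1}

```text
t: 7.35
position: [0.4867, -0.0097, 0.1311]
tool_rot: [0.044, 0.999, 0.0, -0.0]
wrist_force: [0.1, 1.1, -0.3]
finger_gap: 0.0162
finger_force: 58.6
```

carry_out:
  increments:
    - {"rot": [0,0,0],"delta_pos": [0,0,0.2],"hand": 1}
    - {"rot": [0,0,0],"delta_pos": [0,0,0.2],"hand": 1}
    - {"rot": [0,0,0],"delta_pos": [0,0,0.2],"hand": 1}
    - {"rot": [0,0,0],"delta_pos": [0,0,0],"hand": 1}

```text
t: 7.75
position: [0.4866, -0.0097, 0.125]
tool_rot: [0.044, 0.999, 0.0, -0.0]
wrist_force: [0.0, -0.8, -0.8]
finger_gap: 0.0166
finger_force: 58.6
```

carry_out:
  increments:
    - {"rot": [0,0,0],"delta_pos": [0,0,0.15],"hand": 1}
    - {"rot": [0,0,0],"delta_pos": [0,0,0],"hand": 1}

```text
t: 7.95
position: [0.4867, -0.0097, 0.1237]
tool_rot: [0.044, 0.999, 0.0, -0.0]
wrist_force: [0.6, -0.5, -1.4]
finger_gap: 0.0166
finger_force: 58.6
```

carry_out:
  increments:
    - {"rot": [0,0,0],"delta_pos": [0,0,0.15],"hand": 1}
    - {"rot": [0,0,0],"delta_pos": [0,0,0],"hand": 1}

```text
t: 8.15
position: [0.4867, -0.0097, 0.1221]
tool_rot: [0.044, 0.999, 0.0, -0.0]
wrist_force: [-0.8, -0.8, -0.5]
finger_gap: 0.0166
finger_force: 58.6
```

carry_out:
  increments:
    - {"rot": [0,0,0],"delta_pos": [0,0,0.15],"hand": 1}
    - {"rot": [0,0,0],"delta_pos": [0,0,0],"hand": 1}

```text
t: 8.35
position: [0.4867, -0.0097, 0.1206]
tool_rot: [0.044, 0.999, 0.0, -0.0]
wrist_force: [-0.2, -0.1, -0.3]
finger_gap: 0.0166
finger_force: 58.6
```

carry_out:
  increments:
    - {"rot": [0,0,0],"delta_pos": [0,0,0.15],"hand": 1}
    - {"rot": [0,0,0],"delta_pos": [0,0,0],"hand": 1}

```text
t: 8.55
position: [0.4867, -0.0097, 0.1191]
tool_rot: [0.044, 0.999, 0.0, -0.0]
wrist_force: [-0.6, -0.0, -0.1]
finger_gap: 0.0166
finger_force: 58.6
```

carry_out:
  increments:
    - {"rot": [0,0,0],"delta_pos": [0,0,0.15],"hand": 1}
    - {"rot": [0,0,0],"delta_pos": [0,0,0],"hand": 1}

```text
t: 8.75
position: [0.4867, -0.0097, 0.1176]
tool_rot: [0.044, 0.999, 0.0, -0.0]
wrist_force: [-0.3, 0.3, -0.8]
finger_gap: 0.0165
finger_force: 58.6
```

carry_out:
  increments:
    - {"rot": [0,0,0],"delta_pos": [0,0,0.15],"hand": 1}
    - {"rot": [0,0,0],"delta_pos": [0,0,0],"hand": 1}

```text
t: 8.95
position: [0.4869, -0.0098, 0.1164]
tool_rot: [0.044, 0.999, -0.0, 0.0]
wrist_force: [-0.4, 0.1, 2.5]
finger_gap: 0.0168
finger_force: 58.6
```

Contact at about TCP 0.1168. Full travel should end near 0.111.

carry_out:
  increments:
    - {"rot": [0,0,0],"delta_pos": [0,0,0.15],"hand": 1}
    - {"rot": [0,0,0],"delta_pos": [0,0,0.15],"hand": 1}
    - {"rot": [0,0,0],"delta_pos": [0,0,0],"hand": 1}

```text
t: 9.25
position: [0.4869, -0.0098, 0.1134]
tool_rot: [0.044, 0.999, -0.0, 0.0]
wrist_force: [0.0, 0.3, 4.4]
finger_gap: 0.0167
finger_force: 58.7
```

carry_out:
  increments:
    - {"rot": [0,0,0],"delta_pos": [0,0,0.15],"hand": 1}
    - {"rot": [0,0,0],"delta_pos": [0,0,0],"hand": 1}

```text
t: 9.45
position: [0.4869, -0.0098, 0.1119]
tool_rot: [0.044, 0.999, -0.0, 0.0]
wrist_force: [-0.2, 0.4, 6.4]
finger_gap: 0.0167
finger_force: 58.7
```

carry_out:
  increments:
    - {"rot": [0,0,0],"delta_pos": [0,0,0.1],"hand": 1}
    - {"rot": [0,0,0],"delta_pos": [0,0,0],"hand": 1}

```text
t: 9.65
position: [0.4869, -0.0098, 0.111]
tool_rot: [0.044, 0.999, -0.0, 0.0]
wrist_force: [-1.0, 0.0, 5.8]
finger_gap: 0.0166
finger_force: 58.7
```

carry_out:
  increments:
    - {"rot": [0,0,0],"delta_pos": [0,0,0.06],"hand": 1}
    - {"rot": [0,0,0],"delta_pos": [0,0,0],"hand": 1}

```text
t: 9.85
position: [0.4871, -0.0098, 0.1107]
tool_rot: [0.044, 0.999, -0.0, 0.0]
wrist_force: [-1.1, 0.3, 7.4]
finger_gap: 0.0171
finger_force: 59.0
```

Getting to the stop; press a little further until the force climbs clearly above 7 N.

carry_out:
  increments:
    - {"rot": [0,0,0],"delta_pos": [0,0,0.06],"hand": 1}
    - {"rot": [0,0,0],"delta_pos": [0,0,0],"hand": 1}

```text
t: 10.05
position: [0.4873, -0.0098, 0.1105]
tool_rot: [0.044, 0.999, -0.0, 0.001]
wrist_force: [-1.9, 0.8, 12.7]
finger_gap: 0.0167
finger_force: 59.5
```

carry_out:
  increments:
    - {"rot": [0,0,0],"delta_pos": [0,0,0.05],"hand": 1}
    - {"rot": [0,0,0],"delta_pos": [0,0,0],"hand": 1}
    - {"rot": [0,0,0],"delta_pos": [0,0,0],"hand": 1}

```text
t: 10.35
position: [0.4874, -0.0099, 0.1104]
tool_rot: [0.044, 0.999, -0.0, 0.001]
wrist_force: [-1.7, 0.9, 15.5]
finger_gap: 0.0164
finger_force: 59.9
```

Hard stop reached (15 N). Withdraw and return to the stand.

carry_out:
  increments:
    - {"rot": [0,0,0],"delta_pos": [0,0,-0.3],"hand": 1}
    - {"rot": [0,0,0],"delta_pos": [0,0,-0.7],"hand": 1}
    - {"rot": [0,0,0],"delta_pos": [0,0,-1.2],"hand": 1}
    - {"rot": [0,0,0],"delta_pos": [0,0,-2],"hand": 1}
    - {"rot": [0,0,0],"delta_pos": [0,0,-3],"hand": 1}
    - {"rot": [0,0,0],"delta_pos": [0,0,-3],"hand": 1}
    - {"rot": [0,0,0],"delta_pos": [-0.1,-3,-1],"hand": 1}
    - {"rot": [0,0,0],"delta_pos": [-0.1,-4,0],"hand": 1}
    - {"rot": [0,0,0],"delta_pos": [-0.2,-4,0],"hand": 1}
    - {"rot": [0,0,0],"delta_pos": [-0.2,-4,0],"hand": 1}

```text
t: 11.35
position: [0.4791, -0.161, 0.2216]
tool_rot: [0.044, 0.999, 0.0, -0.0]
wrist_force: [-0.2, -0.2, 0.0]
finger_gap: 0.0166
finger_force: 58.7
```

carry_out:
  increments:
    - {"rot": [0,0,0],"delta_pos": [-0.2,-4,0],"hand": 1}
    - {"rot": [0,0,0],"delta_pos": [-0.1,-4,0],"hand": 1}
    - {"rot": [0,0,0],"delta_pos": [-0.1,-4,0],"hand": 1}
    - {"rot": [0,0,0],"delta_pos": [-0.1,-3,0],"hand": 1}
    - {"rot": [0,0,0],"delta_pos": [-0.1,-2,0],"hand": 1}
    - {"rot": [0,0,0],"delta_pos": [0,0,0],"hand": 1}
    - {"rot": [0,0,0],"delta_pos": [0,0,0],"hand": 1}

```text
t: 12.05
position: [0.4705, -0.3292, 0.2211]
tool_rot: [0.044, 0.999, 0.0, -0.0]
wrist_force: [0.4, -0.2, -0.2]
finger_gap: 0.0169
finger_force: 58.7
```

Run:
```python
from bench import manip as m
from h import *
goto(m,(.4712,-.3390,.1620))
```

```text
t 12.05 pos [ 0.4705 -0.3292  0.2211] gap 0.0169 F [ 0.4 -0.2 -0.2] ff 58.7
d_tool cm [-0.16 -0.98  5.91] rotvec [ 0.0007 -0.0005 -0.0008]
```

carry_out:
  increments:
    - {"rot": [0,0,0],"delta_pos": [-0.16,-1,1.5],"hand": 1}
    - {"rot": [0,0,0],"delta_pos": [0,0,2.5],"hand": 1}
    - {"rot": [0,0,0],"delta_pos": [0,0,1.5],"hand": 1}
    - {"rot": [0,0,0],"delta_pos": [0,0,0.7],"hand": 1}
    - {"rot": [0,0,0],"delta_pos": [0,0,0.6],"hand": 1}
    - {"rot": [0,0,0],"delta_pos": [0,0,0.4],"hand": 1}
    - {"rot": [0,0,0],"delta_pos": [0,0,0.3],"hand": 1}
    - {"rot": [0,0,0],"delta_pos": [0,0,0],"hand": 1}

```text
t: 12.85
position: [0.4714, -0.3396, 0.1461]
tool_rot: [0.044, 0.999, -0.0, 0.0]
wrist_force: [-0.4, 0.1, -0.7]
finger_gap: 0.0163
finger_force: 58.7
```

In the hole with no contact force. Continue.

carry_out:
  increments:
    - {"rot": [0,0,0],"delta_pos": [0,0,0.8],"hand": 1}
    - {"rot": [0,0,0],"delta_pos": [0,0,0.8],"hand": 1}
    - {"rot": [0,0,0],"delta_pos": [0,0,0.8],"hand": 1}
    - {"rot": [0,0,0],"delta_pos": [0,0,0.8],"hand": 1}
    - {"rot": [0,0,0],"delta_pos": [0,0,0.5],"hand": 1}
    - {"rot": [0,0,0],"delta_pos": [0,0,0.3],"hand": 1}
    - {"rot": [0,0,0],"delta_pos": [0,0,0.15],"hand": 1}
    - {"rot": [0,0,0],"delta_pos": [0,0,0],"hand": 1}

```text
t: 13.65
position: [0.4714, -0.3397, 0.1046]
tool_rot: [0.044, 0.999, -0.0, 0.0]
wrist_force: [-0.5, 0.4, -0.1]
finger_gap: 0.0166
finger_force: 58.7
```

carry_out:
  increments:
    - {"rot": [0,0,0],"delta_pos": [0,0,0.1],"hand": 1}
    - {"rot": [0,0,0],"delta_pos": [0,0,0],"hand": 1}

```text
t: 13.85
position: [0.4714, -0.3397, 0.1037]
tool_rot: [0.044, 0.999, -0.0, 0.0]
wrist_force: [0.1, 0.2, -0.5]
finger_gap: 0.0167
finger_force: 58.7
```

carry_out:
  increments:
    - {"rot": [0,0,0],"delta_pos": [0,0,0.08],"hand": 1}
    - {"rot": [0,0,0],"delta_pos": [0,0,0],"hand": 1}

```text
t: 14.05
position: [0.4714, -0.3396, 0.1028]
tool_rot: [0.044, 0.999, -0.0, -0.0]
wrist_force: [-0.0, 0.1, -0.2]
finger_gap: 0.0163
finger_force: 58.7
```

carry_out:
  increments:
    - {"rot": [0,0,0],"delta_pos": [0,0,0.08],"hand": 1}
    - {"rot": [0,0,0],"delta_pos": [0,0,0],"hand": 1}

```text
t: 14.25
position: [0.4713, -0.3396, 0.1019]
tool_rot: [0.044, 0.999, 0.0, -0.0]
wrist_force: [0.8, 0.2, -0.9]
finger_gap: 0.0165
finger_force: 58.7
```

carry_out:
  increments:
    - {"rot": [0,0,0],"delta_pos": [0,0,0.06],"hand": 1}
    - {"rot": [0,0,0],"delta_pos": [0,0,0],"hand": 1}

```text
t: 14.45
position: [0.4714, -0.3397, 0.1016]
tool_rot: [0.044, 0.999, -0.0, 0.0]
wrist_force: [-0.2, -0.3, 1.2]
finger_gap: 0.0163
finger_force: 58.8
```

carry_out:
  increments:
    - {"rot": [0,0,0],"delta_pos": [0,0,0],"hand": 2}
    - {"rot": [0,0,0],"delta_pos": [0,0,0],"hand": 3}
    - {"rot": [0,0,0],"delta_pos": [0,0,0],"hand": 5}
    - {"rot": [0,0,0],"delta_pos": [0,0,0],"hand": 6}
    - {"rot": [0,0,0],"delta_pos": [0,0,0],"hand": 6}
    - {"rot": [0,0,0],"delta_pos": [0,0,-1],"hand": 6}
    - {"rot": [0,0,0],"delta_pos": [0,0,-2],"hand": 6}
    - {"rot": [0,0,0],"delta_pos": [0,0,-4],"hand": 6}
    - {"rot": [0,0,0],"delta_pos": [0,0,-4],"hand": 6}
    - {"rot": [0,0,0],"delta_pos": [0,0,-2],"hand": 6}

```text
t: 15.45
position: [0.4719, -0.3402, 0.236]
tool_rot: [0.044, 0.999, -0.002, 0.002]
wrist_force: [0.2, 0.7, -0.3]
finger_gap: 0.0599
finger_force: 0.0
```

carry_out:
  increments:
    - {"rot": [0,0,0],"delta_pos": [-1,3,0],"hand": 4.5}
    - {"rot": [0,0,0],"delta_pos": [-1.4,4.2,0],"hand": 4.5}
    - {"rot": [0,0,0],"delta_pos": [-1.4,4.2,0],"hand": 4.5}
    - {"rot": [0,0,0],"delta_pos": [-1.4,4.2,0],"hand": 4.5}
    - {"rot": [0,0,0],"delta_pos": [-1.4,4.2,0],"hand": 4.5}
    - {"rot": [0,0,0],"delta_pos": [-1.4,4.2,0],"hand": 4.5}
    - {"rot": [0,0,0],"delta_pos": [-1.4,4.2,0],"hand": 4.5}
    - {"rot": [0,0,0],"delta_pos": [-1.4,4.2,0],"hand": 4.5}
    - {"rot": [0,0,0],"delta_pos": [-1.4,4,0],"hand": 4.5}
    - {"rot": [0,0,0],"delta_pos": [-1,1.8,0],"hand": 4.5}

```text
t: 16.45
position: [0.6369, 0.0328, 0.2323]
tool_rot: [0.042, 0.999, 0.0, 0.0]
wrist_force: [-0.0, -0.5, -0.4]
finger_gap: 0.0451
finger_force: 0.0
```

carry_out:
  increments:
    - {"rot": [0,0,0],"delta_pos": [0,0,3],"hand": 4.5}
    - {"rot": [0,0,0],"delta_pos": [0,0,3],"hand": 4.5}
    - {"rot": [0,0,0],"delta_pos": [0,0,1],"hand": 4.5}
    - {"rot": [0,0,0],"delta_pos": [0,0,0],"hand": 4.5}
    - {"rot": [0,0,0],"delta_pos": [0,0,0],"hand": 4.5}

```text
t: 16.95
position: [0.637, 0.0291, 0.1632]
tool_rot: [0.044, 0.999, -0.0, 0.001]
wrist_force: [0.7, -0.7, 1.5]
finger_gap: 0.0448
finger_force: 0.0
```

Run:
```python
from bench import manip as m
from h import *
goto(m,(.637,.029,.070)); print(m.observe()['joint_positions'].round(2))
t=snap(m,'top','t4')['image'];s=snap(m,'side','s4')['image']
a=cv2.resize(t[100:250,150:310],None,fx=2.4,fy=2.4,interpolation=3)
b=cv2.resize(s[100:240,225:350],None,fx=3.2,fy=3.2,interpolation=3)
c=np.zeros((450,800,3),np.uint8);c[:a.shape[0],:a.shape[1]]=a;c[:b.shape[0],400:]=b;cv2.imwrite('pics/c6.png',c[:,:,::-1])
```

```text
t 16.95 pos [0.637  0.0291 0.1632] gap 0.0448 F [ 0.7 -0.7  1.5] ff 0.0
d_tool cm [ 0.02 -0.    9.32] rotvec [-0.0001  0.0024 -0.0007]
[-0.14  0.62  1.23  0.    1.28 -1.62]
```

View pics/c6.png

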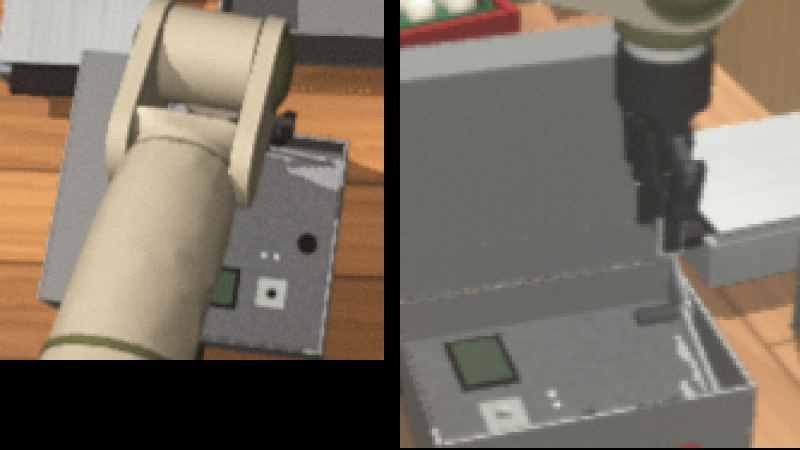

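Run:
```python
from h import *
t=load('t4');s=load('s4')
for z in(.2,.3,.35,.4,.45,.5):
    p=proj(t,[.637,.029,z])[0];q=proj(s,[.637,.029,z])[0]
    print(z,'topcrop',((p-[150,100])*2.4).round(),'sidecrop',((q-[225,100])*3.2+[400,0]).round(), 'left plate y',[onz(t,150+x/2.4,100+y/2.4,z)[:2].round(3) for x,y in((108,160),(140,20))],'right',onz(t,150+265/2.4,100+120/2.4,z)[:2].round(3))
```

```text
0.2 topcrop [235. 130.] sidecrop [657. 188.] left plate y [array([0.597, 0.163]), array([0.759, 0.142])] right [ 0.649 -0.003]
0.3 topcrop [226.  98.] sidecrop [661.  75.] left plate y [array([0.569, 0.14 ]), array([0.716, 0.12 ])] right [ 0.616 -0.011]
0.35 topcrop [221.  80.] sidecrop [663.  14.] left plate y [array([0.555, 0.128]), array([0.694, 0.11 ])] right [ 0.599 -0.015]
0.4 topcrop [215.  60.] sidecrop [666. -49.] left plate y [array([0.54 , 0.117]), array([0.672, 0.099])] right [ 0.583 -0.019]
0.45 topcrop [209.  38.] sidecrop [ 668. -115.] left plate y [array([0.526, 0.105]), array([0.651, 0.088])] right [ 0.566 -0.023]
0.5 topcrop [201.  13.] sidecrop [ 671. -183.] left plate y [array([0.512, 0.093]), array([0.629, 0.078])] right [ 0.55  -0.027]
```

The wrist would pass within about 15 mm of the open hood, so I'll tilt the tool 15° about the knob's axis to lean it away before descending.

carry_out:
  increments:
    - {"rot": [0,0,0],"delta_pos": [0,-1,0],"hand": 4.5}
    - {"rot": [-0.13,0,0],"delta_pos": [0,-1,0],"hand": 4.5}
    - {"rot": [-0.13,0,0],"delta_pos": [0,0,0],"hand": 4.5}
    - {"rot": [0,0,0],"delta_pos": [0,0,0],"hand": 4.5}
    - {"rot": [0,0,0],"delta_pos": [0,0,0],"hand": 4.5}

```text
t: 17.55
position: [0.6347, 0.0084, 0.1618]
tool_rot: [0.044, 0.991, 0.128, 0.006]
wrist_force: [0.4, -1.2, 0.5]
finger_gap: 0.0452
finger_force: 0.0
```

Run:
```python
from bench import manip as m
from h import *
goto(m,(.637,.031,.0705)); print(m.observe()['joint_positions'].round(2))
```

```text
t 17.55 pos [0.6347 0.0084 0.1618] gap 0.0452 F [ 0.4 -1.2  0.5] ff 0.0
d_tool cm [-0.03 -0.13  9.4 ] rotvec [ 0.2575  0.0006 -0.0016]
[-0.27  0.62  1.27  0.26  1.31 -1.83]
```

carry_out:
  increments:
    - {"rot": [0,0,0],"delta_pos": [0,-0.13,2],"hand": 4.5}
    - {"rot": [0,0,0],"delta_pos": [0,0,2.5],"hand": 4.5}
    - {"rot": [0,0,0],"delta_pos": [0,0,1.5],"hand": 4.5}
    - {"rot": [0,0,0],"delta_pos": [0,0,0.5],"hand": 4.5}
    - {"rot": [0,0,0],"delta_pos": [0,0,0],"hand": 4.5}
    - {"rot": [0,0,0],"delta_pos": [0,0,0],"hand": 4.5}

```text
t: 18.15
position: [0.6365, 0.0247, 0.0993]
tool_rot: [0.043, 0.991, 0.129, 0.007]
wrist_force: [0.9, 0.7, 0.6]
finger_gap: 0.045
finger_force: 0.0
```

Run:
```python
from bench import manip as m
from h import *
goto(m,(.637,.031,.0705))
s=snap(m,'side','s5')['image']
cv2.imwrite('pics/c7.png',cv2.resize(s[130:250,240:360],None,fx=5,fy=5,interpolation=3)[:,:,::-1])
```

```text
t 18.15 pos [0.6365 0.0247 0.0993] gap 0.045 F [0.9 0.7 0.6] ff 0.0
d_tool cm [ 0.01 -0.13  2.95] rotvec [2.593e-01 1.700e-03 1.000e-04]
```

View pics/c7.png

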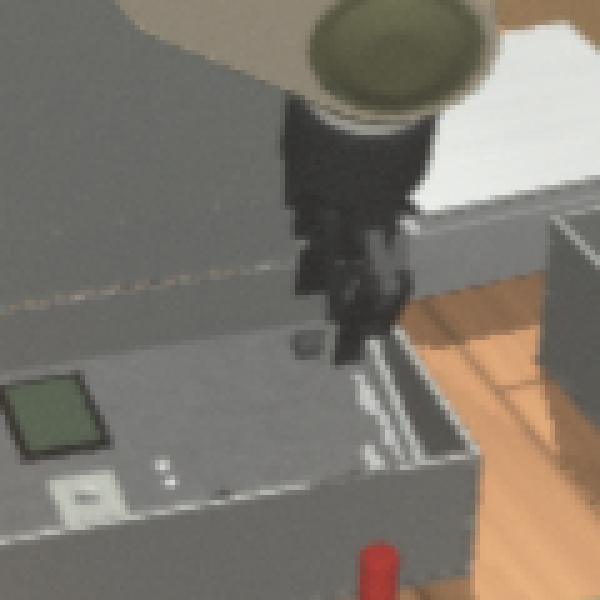

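The knob end shows at (308,345), with the near finger at (345,350) on its -y side, consistent with the plan. I'll shift 3 mm away from the links and descend.

carry_out:
  increments:
    - {"rot": [0,0,0],"delta_pos": [0.3,-0.1,0.7],"hand": 4.5}
    - {"rot": [0,0,0],"delta_pos": [0,0,0.7],"hand": 4.5}
    - {"rot": [0,0,0],"delta_pos": [0,0,0.7],"hand": 4.5}
    - {"rot": [0,0,0],"delta_pos": [0,0,0.6],"hand": 4.5}
    - {"rot": [0,0,0],"delta_pos": [0,0,0.2],"hand": 4.5}
    - {"rot": [0,0,0],"delta_pos": [0,0,0],"hand": 4.5}
    - {"rot": [0,0,0],"delta_pos": [0,0,0],"hand": 4.5}

```text
t: 18.9
position: [0.6337, 0.0315, 0.0701]
tool_rot: [0.043, 0.991, 0.129, 0.006]
wrist_force: [-0.2, 0.1, 0.1]
finger_gap: 0.0451
finger_force: 0.0
```

carry_out:
  increments:
    - {"rot": [0,0,0],"delta_pos": [0,0,0],"hand": 3.5}
    - {"rot": [0,0,0],"delta_pos": [0,0,0],"hand": 2.5}
    - {"rot": [0,0,0],"delta_pos": [0,0,0],"hand": 1.8}
    - {"rot": [0,0,0],"delta_pos": [0,0,0],"hand": 1.5}
    - {"rot": [0,0,0],"delta_pos": [0,0,0],"hand": 1.2}
    - {"rot": [0,0,0],"delta_pos": [0,0,0],"hand": 0.8}
    - {"rot": [0,0,0],"delta_pos": [0,0,0],"hand": 0.6}
    - {"rot": [0,0,0],"delta_pos": [0,0,0],"hand": 0.6}

```text
t: 19.7
position: [0.6336, 0.032, 0.0704]
tool_rot: [0.043, 0.991, 0.13, 0.006]
wrist_force: [-0.6, 5.4, 6.3]
finger_gap: 0.0122
finger_force: 58.4
```

carry_out:
  increments:
    - {"rot": [0,0,0],"delta_pos": [0,-0.04,-0.28],"hand": 0.6}
    - {"rot": [0,0,0],"delta_pos": [0,-0.04,-0.28],"hand": 0.6}
    - {"rot": [0,0,0],"delta_pos": [0,-0.04,-0.28],"hand": 0.6}
    - {"rot": [0,0,0],"delta_pos": [0,-0.06,-0.27],"hand": 0.6}
    - {"rot": [0,0,0],"delta_pos": [0,-0.06,-0.27],"hand": 0.6}
    - {"rot": [0,0,0],"delta_pos": [0,-0.06,-0.27],"hand": 0.6}
    - {"rot": [0,0,0],"delta_pos": [0,0,0],"hand": 0.6}

```text
t: 20.4
position: [0.6331, 0.0255, 0.0853]
tool_rot: [0.043, 0.99, 0.13, 0.006]
wrist_force: [1.1, 9.8, 2.0]
finger_gap: 0.012
finger_force: 58.7
```

carry_out:
  increments:
    - {"rot": [0,0,0],"delta_pos": [0,-0.08,-0.27],"hand": 0.6}
    - {"rot": [0,0,0],"delta_pos": [0,-0.08,-0.27],"hand": 0.6}
    - {"rot": [0,0,0],"delta_pos": [0,-0.08,-0.27],"hand": 0.6}
    - {"rot": [0,0,0],"delta_pos": [0,-0.11,-0.26],"hand": 0.6}
    - {"rot": [0,0,0],"delta_pos": [0,-0.11,-0.26],"hand": 0.6}
    - {"rot": [0,0,0],"delta_pos": [0,-0.11,-0.26],"hand": 0.6}
    - {"rot": [0,0,0],"delta_pos": [0,0,0],"hand": 0.6}

```text
t: 21.1
position: [0.6323, 0.0169, 0.099]
tool_rot: [0.043, 0.99, 0.131, 0.006]
wrist_force: [3.9, 12.6, 0.6]
finger_gap: 0.0121
finger_force: 58.8
```

carry_out:
  increments:
    - {"rot": [0,0,0],"delta_pos": [0,-0.13,-0.25],"hand": 0.6}
    - {"rot": [0,0,0],"delta_pos": [0,-0.13,-0.25],"hand": 0.6}
    - {"rot": [0,0,0],"delta_pos": [0,-0.13,-0.25],"hand": 0.6}
    - {"rot": [0,0,0],"delta_pos": [0,-0.15,-0.24],"hand": 0.6}
    - {"rot": [0,0,0],"delta_pos": [0,-0.15,-0.24],"hand": 0.6}
    - {"rot": [0,0,0],"delta_pos": [0,-0.15,-0.24],"hand": 0.6}
    - {"rot": [0,0,0],"delta_pos": [0,0,0],"hand": 0.6}

```text
t: 21.8
position: [0.6314, 0.0059, 0.1116]
tool_rot: [0.043, 0.99, 0.132, 0.006]
wrist_force: [3.5, 15.4, 4.4]
finger_gap: 0.0121
finger_force: 58.7
```

Run:
```python
from bench import manip as m
from h import *
goto(m,(.637,.031,.0705))
s=snap(m,'side','s6')['image']
cv2.imwrite('pics/c8.png',cv2.resize(s[90:250,200:360],None,fx=3.7,fy=3.7,interpolation=3)[:,:,::-1])
```

```text
t 21.8 pos [0.6314 0.0059 0.1116] gap 0.0121 F [ 3.5 15.4  4.4] ff 58.7
d_tool cm [-0.34  1.39  4.64] rotvec [0.2653 0.0005 0.0003]
```

View pics/c8.png

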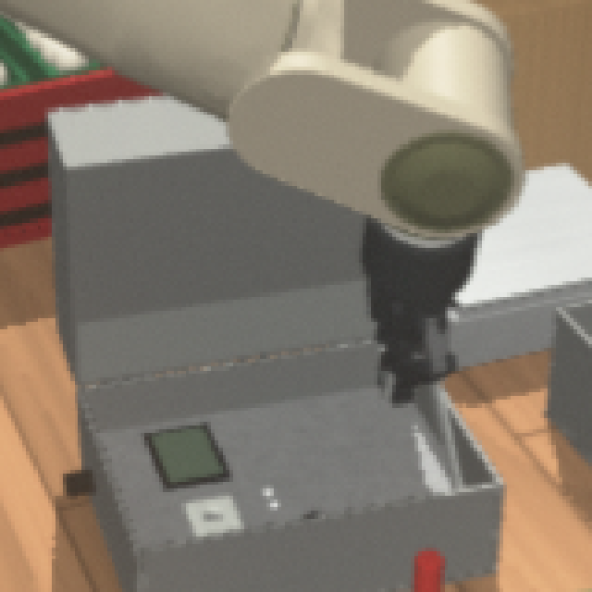

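The hood has come in (leaning forward), so the stay is unlocked. I'll release the knob and back out.

carry_out:
  increments:
    - {"rot": [0,0,0],"delta_pos": [0,0,0],"hand": 2}
    - {"rot": [0,0,0],"delta_pos": [0,0,0],"hand": 3}
    - {"rot": [0,0,0],"delta_pos": [0,0,0],"hand": 3.5}
    - {"rot": [0,0,0],"delta_pos": [0,0,-0.5],"hand": 3.5}
    - {"rot": [0,0,0],"delta_pos": [0,0,-1.5],"hand": 3.5}
    - {"rot": [0,0,0],"delta_pos": [0,0,-3],"hand": 3.5}
    - {"rot": [0,0,0],"delta_pos": [0.5,0,-4],"hand": 3.5}
    - {"rot": [0,0,0],"delta_pos": [1,0,-4],"hand": 2}
    - {"rot": [0,0,0],"delta_pos": [1,0,-4],"hand": 1}
    - {"rot": [0,0,0],"delta_pos": [1,0,-4],"hand": 0}

```text
t: 22.85
position: [0.5906, -0.0484, 0.317]
tool_rot: [0.044, 0.991, 0.129, 0.006]
wrist_force: [0.1, 0.8, 0.1]
finger_gap: -0.0
finger_force: 0.0
```

```bash
cat >> h.py <<'E'
O=np.array([.5494,.0146,0]); A=-.0874
CX=np.array([np.cos(A),np.sin(A),0]);CY=np.array([-np.sin(A),np.cos(A),0])
def cw(x,y,z): return O+CX*x+CY*y+np.array([0,0,z])
def C(phi,off,s=.16,x=0.):
    u=np.array([-np.cos(phi),np.sin(phi)]);n=np.array([np.sin(phi),np.cos(phi)])
    p=np.array([.1,.08])+s*u+(.068+off)*n; return cw(x,*p)
E
python3 - <<'E'
from bench import manip as m
from h import *
P=C(1.503,.05); print(P); goto(m,P+np.array([0,0,.14])); print(m.observe()['joint_positions'].round(2))
snap(m,'top','t7'); s=snap(m,'side','s7')
# predicted hood outlines at phi for sanity: rim corner far edge
for ph in(1.623,1.503,1.4):
    u=np.array([-np.cos(ph),np.sin(ph)]);n=np.array([np.sin(ph),np.cos(ph)])
    print(ph,[proj(s,cw(x,*(np.array([.1,.08])+.2*u+q*n)))[0].round() for x in(-.13,.13) for q in(0,.068)])
E
```

```text
[0.56745916 0.22070013 0.24762627]
t 22.85 pos [ 0.5906 -0.0484  0.317 ] gap -0.0 F [0.1 0.8 0.1] ff 0.0
d_tool cm [ 4.660e+00  2.753e+01 -1.000e-02] rotvec [ 0.2591  0.0015 -0.0007]
[-0.38  0.44  1.15  0.25  1.63 -1.86]
1.623 [array([213., 127.]), array([209., 117.]), array([311., 114.]), array([303., 105.])]
1.503 [array([215., 131.]), array([210., 118.]), array([314., 118.]), array([306., 106.])]
1.4 [array([217., 135.]), array([211., 120.]), array([317., 122.]), array([308., 108.])]
```

carry_out:
  increments:
    - {"rot": [0,0,0],"delta_pos": [0.5,0.8,-3],"hand": 0}
    - {"rot": [0,0,0],"delta_pos": [0.5,0.8,-3],"hand": 0}
    - {"rot": [0.13,0,0],"delta_pos": [0.5,0.5,-1],"hand": 0}
    - {"rot": [0.13,0,0],"delta_pos": [0.5,0,0],"hand": 0}
    - {"rot": [0,0,0],"delta_pos": [0.5,4,0],"hand": 0}
    - {"rot": [0,0,0],"delta_pos": [0.5,4.5,0],"hand": 0}
    - {"rot": [0,0,0],"delta_pos": [0.5,4.5,0],"hand": 0}
    - {"rot": [0,0,0],"delta_pos": [0.5,4.5,0],"hand": 0}
    - {"rot": [0,0,0],"delta_pos": [0.5,4.5,0],"hand": 0}
    - {"rot": [0,0,0],"delta_pos": [0,4,0],"hand": 0}

```text
t: 23.95
position: [0.5689, 0.2195, 0.3881]
tool_rot: [0.044, 0.999, 0.0, 0.001]
wrist_force: [-0.5, -0.0, 0.1]
finger_gap: 0.0002
finger_force: 0.0
```

carry_out:
  increments:
    - {"rot": [0.13,0,0],"delta_pos": [0,0,0],"hand": 0}
    - {"rot": [0.13,0,0],"delta_pos": [0,0,0],"hand": 0}
    - {"rot": [0.13,0,0],"delta_pos": [0,0,0],"hand": 0}
    - {"rot": [0.13,0,0],"delta_pos": [0,0,0],"hand": 0}
    - {"rot": [0.08,0,0],"delta_pos": [0,0,0],"hand": 0}
    - {"rot": [0,0,0],"delta_pos": [0,0,0],"hand": 0}

```text
t: 24.55
position: [0.5695, 0.2187, 0.3857]
tool_rot: [0.041, 0.954, -0.296, -0.014]
wrist_force: [0.5, 0.4, -0.8]
finger_gap: 0.0003
finger_force: 0.0
```

Run:
```python
from bench import manip as m
from h import *
goto(m,C(1.503,.05)); print(m.observe()['joint_positions'].round(2))
s=snap(m,'side','s8')
```

```text
t 24.55 pos [0.5695 0.2187 0.3857] gap 0.0003 F [ 0.5  0.4 -0.8] ff 0.0
d_tool cm [ 0.18  7.96 11.28] rotvec [-0.6018 -0.002   0.0019]
[ 0.38  0.68  0.68 -0.59  2.   -1.3 ]
```

carry_out:
  increments:
    - {"rot": [0,0,0],"delta_pos": [0,2,2.8],"hand": 0}
    - {"rot": [0,0,0],"delta_pos": [0,2.4,3.4],"hand": 0}
    - {"rot": [0,0,0],"delta_pos": [0,2.2,3.1],"hand": 0}
    - {"rot": [0,0,0],"delta_pos": [0,1,1.5],"hand": 0}
    - {"rot": [0,0,0],"delta_pos": [0,0.4,0.5],"hand": 0}
    - {"rot": [0,0,0],"delta_pos": [0,0,0],"hand": 0}
    - {"rot": [0,0,0],"delta_pos": [0,0,0],"hand": 0}

```text
t: 25.3
position: [0.5703, 0.2196, 0.2505]
tool_rot: [0.043, 0.955, -0.294, -0.012]
wrist_force: [1.6, -0.1, -0.1]
finger_gap: -0.0002
finger_force: 0.0
```

Run:
```python
from bench import manip as m
from h import *
for p in(1.503,1.45,1.4,1.3): goto(m,C(p,.018))
print(m.observe()['joint_positions'].round(2))
```

```text
t 25.3 pos [0.5703 0.2196 0.2505] gap -0.0002 F [ 1.6 -0.1 -0.1] ff 0.0
d_tool cm [ 0.29 -2.28  2.16] rotvec [-0.5981  0.0024 -0.0019]
t 25.3 pos [0.5703 0.2196 0.2505] gap -0.0002 F [ 1.6 -0.1 -0.1] ff 0.0
d_tool cm [ 0.28 -3.22  2.36] rotvec [-0.5981  0.0024 -0.0019]
t 25.3 pos [0.5703 0.2196 0.2505] gap -0.0002 F [ 1.6 -0.1 -0.1] ff 0.0
d_tool cm [ 0.28 -4.1   2.58] rotvec [-0.5981  0.0024 -0.0019]
t 25.3 pos [0.5703 0.2196 0.2505] gap -0.0002 F [ 1.6 -0.1 -0.1] ff 0.0
d_tool cm [ 0.28 -5.82  3.16] rotvec [-0.5981  0.0024 -0.0019]
[ 0.38  0.7   0.99 -0.53  1.72 -1.11]
```

carry_out:
  increments:
    - {"rot": [0,0,0],"delta_pos": [0.1,-0.6,0.5],"hand": 0}
    - {"rot": [0,0,0],"delta_pos": [0.1,-0.6,0.5],"hand": 0}
    - {"rot": [0,0,0],"delta_pos": [0.1,-0.5,0.5],"hand": 0}
    - {"rot": [0,0,0],"delta_pos": [0,-0.4,0.4],"hand": 0}
    - {"rot": [0,0,0],"delta_pos": [0,0,0],"hand": 0}

```text
t: 25.8
position: [0.5643, 0.1912, 0.2449]
tool_rot: [0.042, 0.954, -0.295, -0.013]
wrist_force: [-0.8, 0.8, 0.4]
finger_gap: 0.0001
finger_force: 0.0
```

carry_out:
  increments:
    - {"rot": [0,0,0],"delta_pos": [0,-0.35,0.1],"hand": 0}
    - {"rot": [0,0,0],"delta_pos": [0,-0.35,0.1],"hand": 0}
    - {"rot": [0,0,0],"delta_pos": [0,-0.35,0.1],"hand": 0}
    - {"rot": [0,0,0],"delta_pos": [0,0,0],"hand": 0}

```text
t: 26.2
position: [0.5635, 0.1814, 0.2486]
tool_rot: [0.042, 0.954, -0.295, -0.013]
wrist_force: [1.0, 0.1, -0.1]
finger_gap: -0.0001
finger_force: 0.0
```

carry_out:
  increments:
    - {"rot": [0,0,0],"delta_pos": [0,-0.35,0.1],"hand": 0}
    - {"rot": [0,0,0],"delta_pos": [0,-0.35,0.1],"hand": 0}
    - {"rot": [0,0,0],"delta_pos": [0,-0.35,0.1],"hand": 0}
    - {"rot": [0,0,0],"delta_pos": [0,0,0],"hand": 0}

```text
t: 26.6
position: [0.5626, 0.1709, 0.252]
tool_rot: [0.042, 0.954, -0.295, -0.013]
wrist_force: [-0.4, -0.2, -0.4]
finger_gap: -0.0001
finger_force: 0.0
```

carry_out:
  increments:
    - {"rot": [0,0,0],"delta_pos": [0,-0.35,0.15],"hand": 0}
    - {"rot": [0,0,0],"delta_pos": [0,-0.35,0.15],"hand": 0}
    - {"rot": [0,0,0],"delta_pos": [0,-0.35,0.15],"hand": 0}
    - {"rot": [0,0,0],"delta_pos": [0,0,0],"hand": 0}

```text
t: 27.0
position: [0.5615, 0.16, 0.254]
tool_rot: [0.042, 0.954, -0.295, -0.013]
wrist_force: [0.1, 2.5, -0.2]
finger_gap: 0.0003
finger_force: 0.9
```

carry_out:
  increments:
    - {"rot": [0,0,0],"delta_pos": [0,-0.35,0.15],"hand": 0}
    - {"rot": [0,0,0],"delta_pos": [0,-0.35,0.15],"hand": 0}
    - {"rot": [0,0,0],"delta_pos": [0,-0.35,0.15],"hand": 0}
    - {"rot": [0,0,0],"delta_pos": [0,0,0],"hand": 0}

```text
t: 27.4
position: [0.5605, 0.1484, 0.2563]
tool_rot: [0.042, 0.954, -0.295, -0.013]
wrist_force: [0.0, 0.8, -0.7]
finger_gap: -0.0001
finger_force: 0.5
```

Run:
```python
from bench import manip as m
from h import *
for p in(1.4,1.3,1.2): goto(m,C(p,.018))
```

```text
t 27.4 pos [0.5605 0.1484 0.2563] gap -0.0001 F [ 0.   0.8 -0.7] ff 0.5
d_tool cm [-0.06  2.14 -0.98] rotvec [-6.004e-01 -4.000e-04 -1.000e-03]
t 27.4 pos [0.5605 0.1484 0.2563] gap -0.0001 F [ 0.   0.8 -0.7] ff 0.5
d_tool cm [-0.06  0.43 -0.4 ] rotvec [-6.004e-01 -4.000e-04 -1.000e-03]
t 27.4 pos [0.5605 0.1484 0.2563] gap -0.0001 F [ 0.   0.8 -0.7] ff 0.5
d_tool cm [-0.07 -1.23  0.35] rotvec [-6.004e-01 -4.000e-04 -1.000e-03]
```

Run:
```python
from bench import manip as m
from h import *
o=m.observe(); r=R.from_quat(o['tool_rot'])
ph=np.arange(1.25,-.01,-.125); off=np.interp(ph,[0,.78,1.35],[.017,.0133,.018])
P=[o['position']]+[C(a,b) for a,b in zip(ph,off)]
for a,p,q in zip(ph,P[1:],np.diff(P,axis=0)): print(a.round(3),p.round(3),(r.inv().apply(q)*100).round(2))
```

```text
1.25 [0.561 0.144 0.259] [-0.06 -0.46  0.02]
1.125 [0.559 0.121 0.261] [-0.   -2.04  1.16]
1.0 [0.557 0.098 0.26 ] [-0.   -1.87  1.42]
0.875 [0.555 0.075 0.255] [-0.   -1.67  1.64]
0.75 [0.553 0.053 0.249] [-0.   -1.43  1.8 ]
0.625 [0.551 0.033 0.24 ] [-0.   -1.19  1.84]
0.5 [0.549 0.014 0.229] [-0.   -0.95  1.98]
0.375 [ 0.548 -0.004  0.216] [-0.   -0.71  2.08]
0.25 [ 0.546 -0.02   0.201] [-0.   -0.45  2.16]
0.125 [ 0.545 -0.033  0.184] [-0.   -0.18  2.2 ]
0.0 [ 0.544 -0.045  0.165] [-0.    0.09  2.21]
```

Five rows per 0.125 rad segment.

carry_out:
  increments:
    - {"rot": [0,0,0],"delta_pos": [0,-0.44,0.05],"hand": 0}
    - {"rot": [0,0,0],"delta_pos": [0,-0.41,0.22],"hand": 0}
    - {"rot": [0,0,0],"delta_pos": [0,-0.41,0.23],"hand": 0}
    - {"rot": [0,0,0],"delta_pos": [0,-0.41,0.23],"hand": 0}
    - {"rot": [0,0,0],"delta_pos": [0,-0.41,0.24],"hand": 0}
    - {"rot": [0,0,0],"delta_pos": [0,-0.4,0.24],"hand": 0}
    - {"rot": [0,0,0],"delta_pos": [0,-0.38,0.28],"hand": 0}
    - {"rot": [0,0,0],"delta_pos": [0,-0.38,0.28],"hand": 0}
    - {"rot": [0,0,0],"delta_pos": [0,-0.37,0.29],"hand": 0}
    - {"rot": [0,0,0],"delta_pos": [0,-0.37,0.29],"hand": 0}

```text
t: 28.4
position: [0.5565, 0.1027, 0.2593]
tool_rot: [0.042, 0.954, -0.295, -0.013]
wrist_force: [0.4, 2.9, 1.4]
finger_gap: 0.0001
finger_force: 1.2
```

carry_out:
  increments:
    - {"rot": [0,0,0],"delta_pos": [0,-0.37,0.28],"hand": 0}
    - {"rot": [0,0,0],"delta_pos": [0,-0.34,0.33],"hand": 0}
    - {"rot": [0,0,0],"delta_pos": [0,-0.34,0.33],"hand": 0}
    - {"rot": [0,0,0],"delta_pos": [0,-0.33,0.33],"hand": 0}
    - {"rot": [0,0,0],"delta_pos": [0,-0.33,0.33],"hand": 0}
    - {"rot": [0,0,0],"delta_pos": [0,-0.33,0.33],"hand": 0}

```text
t: 29.0
position: [0.554, 0.0751, 0.2547]
tool_rot: [0.042, 0.954, -0.295, -0.013]
wrist_force: [0.7, 2.5, 0.6]
finger_gap: -0.0002
finger_force: 1.0
```

Good contact, about 3 N. Continue.

carry_out:
  increments:
    - {"rot": [0,0,0],"delta_pos": [0,-0.29,0.36],"hand": 0}
    - {"rot": [0,0,0],"delta_pos": [0,-0.29,0.36],"hand": 0}
    - {"rot": [0,0,0],"delta_pos": [0,-0.29,0.36],"hand": 0}
    - {"rot": [0,0,0],"delta_pos": [0,-0.28,0.36],"hand": 0}
    - {"rot": [0,0,0],"delta_pos": [0,-0.28,0.36],"hand": 0}
    - {"rot": [0,0,0],"delta_pos": [0,-0.24,0.37],"hand": 0}
    - {"rot": [0,0,0],"delta_pos": [0,-0.24,0.37],"hand": 0}
    - {"rot": [0,0,0],"delta_pos": [0,-0.24,0.37],"hand": 0}
    - {"rot": [0,0,0],"delta_pos": [0,-0.24,0.37],"hand": 0}
    - {"rot": [0,0,0],"delta_pos": [0,-0.23,0.36],"hand": 0}

```text
t: 30.0
position: [0.5503, 0.0331, 0.2395]
tool_rot: [0.042, 0.954, -0.295, -0.013]
wrist_force: [0.1, 2.2, 0.2]
finger_gap: 0.0003
finger_force: 0.8
```

carry_out:
  increments:
    - {"rot": [0,0,0],"delta_pos": [0,-0.19,0.4],"hand": 0}
    - {"rot": [0,0,0],"delta_pos": [0,-0.19,0.4],"hand": 0}
    - {"rot": [0,0,0],"delta_pos": [0,-0.19,0.4],"hand": 0}
    - {"rot": [0,0,0],"delta_pos": [0,-0.19,0.39],"hand": 0}
    - {"rot": [0,0,0],"delta_pos": [0,-0.19,0.39],"hand": 0}
    - {"rot": [0,0,0],"delta_pos": [0,-0.15,0.41],"hand": 0}
    - {"rot": [0,0,0],"delta_pos": [0,-0.14,0.41],"hand": 0}
    - {"rot": [0,0,0],"delta_pos": [0,-0.14,0.42],"hand": 0}
    - {"rot": [0,0,0],"delta_pos": [0,-0.14,0.42],"hand": 0}
    - {"rot": [0,0,0],"delta_pos": [0,-0.14,0.42],"hand": 0}

```text
t: 31.0
position: [0.5471, -0.0033, 0.2152]
tool_rot: [0.042, 0.954, -0.295, -0.013]
wrist_force: [0.7, 1.4, 1.6]
finger_gap: -0.0
finger_force: 0.6
```

Run:
```python
from bench import manip as m
from h import *
goto(m,C(.25,.0159)); goto(m,C(0,.017))
```

```text
t 31.0 pos [ 0.5471 -0.0033  0.2152] gap -0.0 F [0.7 1.4 1.6] ff 0.6
d_tool cm [-0.07 -0.53  2.1 ] rotvec [-6.001e-01 -2.000e-04 -3.000e-04]
t 31.0 pos [ 0.5471 -0.0033  0.2152] gap -0.0 F [0.7 1.4 1.6] ff 0.6
d_tool cm [-0.07 -0.63  6.51] rotvec [-6.001e-01 -2.000e-04 -3.000e-04]
```

carry_out:
  increments:
    - {"rot": [0,0,0],"delta_pos": [0,-0.1,0.43],"hand": 0}
    - {"rot": [0,0,0],"delta_pos": [0,-0.1,0.43],"hand": 0}
    - {"rot": [0,0,0],"delta_pos": [0,-0.1,0.43],"hand": 0}
    - {"rot": [0,0,0],"delta_pos": [0,-0.1,0.43],"hand": 0}
    - {"rot": [0,0,0],"delta_pos": [0,-0.1,0.43],"hand": 0}
    - {"rot": [0,0,0],"delta_pos": [0,-0.04,0.44],"hand": 0}
    - {"rot": [0,0,0],"delta_pos": [0,-0.04,0.44],"hand": 0}
    - {"rot": [0,0,0],"delta_pos": [0,-0.04,0.44],"hand": 0}
    - {"rot": [0,0,0],"delta_pos": [0,-0.03,0.44],"hand": 0}
    - {"rot": [0,0,0],"delta_pos": [0,-0.03,0.4],"hand": 0}

```text
t: 32.0
position: [0.5445, -0.0331, 0.1834]
tool_rot: [0.042, 0.954, -0.295, -0.013]
wrist_force: [0.2, 1.2, 1.1]
finger_gap: -0.0
finger_force: 0.4
```

carry_out:
  increments:
    - {"rot": [0,0,0],"delta_pos": [0,0,0.3],"hand": 0}
    - {"rot": [0,0,0],"delta_pos": [0,0,0.3],"hand": 0}
    - {"rot": [0,0,0],"delta_pos": [0,0.02,0.3],"hand": 0}
    - {"rot": [0,0,0],"delta_pos": [0,0.02,0.25],"hand": 0}
    - {"rot": [0,0,0],"delta_pos": [0,0.02,0.25],"hand": 0}
    - {"rot": [0,0,0],"delta_pos": [0,0,0],"hand": 0}

```text
t: 32.6
position: [0.5438, -0.0404, 0.1715]
tool_rot: [0.042, 0.954, -0.295, -0.013]
wrist_force: [0.2, -0.0, 0.3]
finger_gap: 0.0
finger_force: 0.0
```

carry_out:
  increments:
    - {"rot": [0,0,0],"delta_pos": [0,0.02,0.2],"hand": 0}
    - {"rot": [0,0,0],"delta_pos": [0,0.02,0.2],"hand": 0}
    - {"rot": [0,0,0],"delta_pos": [0,0,0],"hand": 0}

```text
t: 32.9
position: [0.5436, -0.0423, 0.1681]
tool_rot: [0.042, 0.954, -0.295, -0.013]
wrist_force: [0.3, 0.7, 0.6]
finger_gap: -0.0
finger_force: 0.0
```

carry_out:
  increments:
    - {"rot": [0,0,0],"delta_pos": [0,0.1,0.16],"hand": 0}
    - {"rot": [0,0,0],"delta_pos": [0,0.1,0.16],"hand": 0}
    - {"rot": [0,0,0],"delta_pos": [0,0,0],"hand": 0}

```text
t: 33.2
position: [0.5436, -0.0423, 0.1643]
tool_rot: [0.042, 0.954, -0.295, -0.013]
wrist_force: [0.9, -0.2, 0.0]
finger_gap: -0.0
finger_force: 0.1
```

carry_out:
  increments:
    - {"rot": [0,0,0],"delta_pos": [0,0.06,0.08],"hand": 0}
    - {"rot": [0,0,0],"delta_pos": [0,0.06,0.08],"hand": 0}
    - {"rot": [0,0,0],"delta_pos": [0,0,0],"hand": 0}

```text
t: 33.5
position: [0.5437, -0.0422, 0.1624]
tool_rot: [0.042, 0.954, -0.295, -0.013]
wrist_force: [-0.7, -0.8, -0.3]
finger_gap: -0.0
finger_force: 0.2
```

carry_out:
  increments:
    - {"rot": [0,0,0],"delta_pos": [0,0.06,0.08],"hand": 0}
    - {"rot": [0,0,0],"delta_pos": [0,0.06,0.08],"hand": 0}
    - {"rot": [0,0,0],"delta_pos": [0,0,0],"hand": 0}

```text
t: 33.8
position: [0.5438, -0.0422, 0.1606]
tool_rot: [0.042, 0.954, -0.295, -0.013]
wrist_force: [0.3, -1.2, 1.7]
finger_gap: -0.0
finger_force: 0.9
```

carry_out:
  increments:
    - {"rot": [0,0,0],"delta_pos": [0,0.06,0.08],"hand": 0}
    - {"rot": [0,0,0],"delta_pos": [0,0.06,0.08],"hand": 0}
    - {"rot": [0,0,0],"delta_pos": [0,0,0],"hand": 0}

```text
t: 34.1
position: [0.5439, -0.0422, 0.1601]
tool_rot: [0.042, 0.954, -0.296, -0.012]
wrist_force: [-4.4, 1.8, 12.5]
finger_gap: 0.0001
finger_force: 6.1
```

carry_out:
  increments:
    - {"rot": [0,0,0],"delta_pos": [0,0.06,0.08],"hand": 0}
    - {"rot": [0,0,0],"delta_pos": [0,0.06,0.08],"hand": 0}
    - {"rot": [0,0,0],"delta_pos": [0,0,0],"hand": 0}

```text
t: 34.4
position: [0.544, -0.0422, 0.1597]
tool_rot: [0.043, 0.954, -0.297, -0.012]
wrist_force: [-8.3, 4.5, 22.8]
finger_gap: 0.0
finger_force: 11.6
```

The hood is solidly shut. Retreat and check by image differencing.

carry_out:
  increments:
    - {"rot": [0,0,0],"delta_pos": [0,0,-1],"hand": 0}
    - {"rot": [0,0,0],"delta_pos": [0,0,-3],"hand": 0}
    - {"rot": [0,0,0],"delta_pos": [0,0,-5],"hand": 0}
    - {"rot": [0,0,0],"delta_pos": [0,0,-5],"hand": 0}
    - {"rot": [0,0,0],"delta_pos": [2,3,-4],"hand": 0}
    - {"rot": [0,0,0],"delta_pos": [3,4,0],"hand": 0}
    - {"rot": [0,0,0],"delta_pos": [3,4,0],"hand": 0}
    - {"rot": [0,0,0],"delta_pos": [3,4,-1],"hand": 0}
    - {"rot": [0,0,0],"delta_pos": [3,4,-1],"hand": 0}
    - {"rot": [0,0,0],"delta_pos": [0,0,0],"hand": 0}

```text
t: 35.4
position: [0.4269, 0.2376, 0.2117]
tool_rot: [0.039, 0.954, -0.295, -0.014]
wrist_force: [1.1, -0.3, 0.4]
finger_gap: 0.0
finger_force: 0.0
```

Run:
```python
from bench import manip as m
from h import *
o=m.observe(); print(o['t'],o['position'],o['wrist_force'].round(1))
S=snap(m,'side','s9');T=snap(m,'top','t9')
for a,b,roi in((load('side0'),S,(slice(230,415),slice(170,430))),(load('top0'),T,(slice(120,325),slice(290,480)))):
    d=np.abs(cv2.GaussianBlur(a['image'],(3,3),0).astype(int)-cv2.GaussianBlur(b['image'],(3,3),0)).max(2)[roi]>40
    n,_,st,c=cv2.connectedComponentsWithStats(d.astype(np.uint8)); print('diff blobs',[(int(s[0]+roi[1].start),int(s[1]+roi[0].start),int(s[2]),int(s[3]),int(s[4])) for s in st[1:] if s[4]>8])
# hood: brightness contrast along predicted shut top edge in side view (outline front edge y=-.1..., z=.148 vs .158/.168)
g=cv2.cvtColor(S['image'],cv2.COLOR_RGB2GRAY).astype(float); gr=np.abs(cv2.Sobel(g,cv2.CV_64F,0,1))
for ph in np.arange(-.04,.17,.02):
    u=np.array([-np.cos(ph),np.sin(ph)]);n=np.array([np.sin(ph),np.cos(ph)]); q=np.array([.1,.08])+.2*u+.068*n
    p=proj(S,[cw(x,*q) for x in np.linspace(-.11,.11,40)]); print(round(ph,2),np.mean([cv2.getRectSubPix(gr.astype(np.float32),(1,1),(float(a),float(b)))[0,0] for a,b in p]).round(1),end=' | ')
```

```text
35.4 [0.42694201 0.23757445 0.21170673] [ 1.1 -0.3  0.4]
diff blobs [(170, 230, 41, 75, 1809), (212, 230, 9, 30, 161), (248, 230, 20, 7, 85), (235, 234, 6, 5, 15), (231, 259, 6, 8, 31), (314, 266, 20, 22, 323), (211, 269, 10, 13, 61), (233, 271, 80, 31, 1261), (234, 299, 4, 4, 13)]
diff blobs [(290, 151, 6, 8, 40), (290, 160, 3, 5, 15), (309, 177, 29, 87, 1542), (290, 255, 13, 5, 47), (322, 265, 8, 4, 24), (290, 273, 9, 4, 17), (290, 286, 25, 39, 405)]
-0.04 3.3 | -0.02 31.8 | 0.0 255.8 | 0.02 75.8 | 0.04 2.6 | 0.06 2.6 | 0.08 2.6 | 0.1 2.3 | 0.12 3.2 | 0.14 3.5 | 0.16 4.5 |
```

Run:
```python
from h import *
def chk(A,B,boxes):
    a,b=load(A)['image'],load(B)['image']
    for n,(x0,y0,x1,y1) in boxes.items():
        t=a[y0:y1,x0:x1]; m=8; r=cv2.matchTemplate(b[y0-m:y1+m,x0-m:x1+m],t,cv2.TM_CCOEFF_NORMED); _,s,_,p=cv2.minMaxLoc(r)
        print(A,n,round(s,3),p[0]-m,p[1]-m)
chk('side0','s9',dict(pin=(296,284,313,325),stand=(285,305,325,350),mushroom=(213,256,238,280),tape=(204,281,250,315),red=(305,238,322,275),white=(328,266,343,302),blue=(344,284,360,322),punb=(192,325,281,397),puna=(337,245,414,296),spray=(392,275,430,345),driver=(294,345,380,398)))
chk('top0','t9',dict(pin=(374,222,390,238),mushroom=(286,254,307,275),tape=(306,256,342,292),mug=(127,246,168,282),puna=(322,127,368,184)))
```

```text
side0 pin 0.929 0 0
side0 stand 0.995 0 0
side0 mushroom 0.924 0 0
side0 tape 0.891 0 0
side0 red 0.857 0 0
side0 white 0.903 0 0
side0 blue 0.999 0 0
side0 punb 1.0 0 0
side0 puna 1.0 0 0
side0 spray 1.0 0 0
side0 driver 0.999 0 0
top0 pin 0.988 0 0
top0 mushroom 0.906 0 1
top0 tape 0.837 0 0
top0 mug 0.998 0 0
top0 puna 0.996 0 0
```

```bash
python3 -c "
from bench import manip as m
print(m.job_done())"
```

```text
the job is handed in; nothing more can be done
None
```

The job is handed in at about 35 s of the 72 s limit: the button was pushed to its hard stop, the pin is back in its stand, the stay is unlocked and the hood is fully shut. In the last images the pin, stand and other bench items show no measurable movement; the handover gave no verdict.

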